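# Pack the stain kit on the laundry-room folding table

## Robot

A 6-joint arm with a two-finger parallel gripper is mounted at the origin on the work surface. World frame = base frame: x ahead of the robot, y to its left, z up, the work surface at z = 0. Lengths are in m, angles in rad, forces in N, time in s.
With the tool pointing down it reaches from about 0.25 to 0.725 m from the base axis. Payload 4 kg.
Tool frame: the origin (TCP) lies on the front face of the gripper's body, between the roots of the fingers; the fingertips stand 73 mm ahead of it and the grasp point (between the pads) lies 54 mm ahead of it (ctrl.grip_depth is the distance from the TCP to the grasp point, in m); z points along the fingers, y is the line along which they close (so a half turn about z gives the same grasp; the last joint's range is limited). The gripper opens to 85 mm and grips with 20 to 120 N. Pads are 22 mm wide; open, the fingers measure 114 mm over their backs; the gripper's body (76 mm by 85 mm) begins 54 mm behind the grasp point. The pads swing forward as they close: fully open they stand 13 mm farther back than shut.
Start: joints at [1.27, 0.241, 0.005, 1.335, 0, 1.571], TCP at [0.148, 0.478, 0.304] pointing down, gripper open.
Joint ranges: [-2.72, 2.72], [-1.05, 1.87], [-1.09, 1.28], [-1.99, 2.15], [-1.42, 1.44], [-3.14, 3.14]. Speed limits (rad/s): [2.79, 2.79, 3.14, 3.14, 3.14, 3.14].

## Interface

Orientations are given as a rotation vector (axis times angle).
In Python, from plant import ctrl gives the robot as it stands.
- The arm moves only by the tool servo_tool, never from a script. Its argument "targets" is a list of rows, each a list of 7 numbers: the shift along the tool's x, y, z normalised to -1 to 1, where 1 is 30 mm, then the turn, a rotation vector about the tool's x, y, z normalised to -1 to 1, where 1 is 8 degrees, then the closure, from 0 (fully open) to 1 (shut). In form: [[tx, ty, tz, wx, wy, wz, hand], ...]. A call has 1 to 10 rows; each row shifts and turns the commanded pose from where the row before left it, along the tool's axes as they then stand; what a row does not reach is not made up. A row lasts 1/10 s, in which the tool goes at most 50 mm and 8.59 degrees, less where a joint would pass 70% of its speed; a pose out of reach is approached as far as the arm can. A call with a number of a shift or a turn outside -1 to 1 is refused whole. A call with a gripper value outside its range is refused whole. The fingers move at their own pace and stop on an object; "squeeze" is the grip in N (left out, the last holds). Time passes only in rows, so rows that do not move let the fingers close. It gives the time, the measured TCP pose, the force, the opening and the grip force at its end, in the units of the state.
- ctrl.state(): the state, without advancing time (a new reading comes with each control period).
- ctrl.camera(name): name is "scene" or "top"; returns the picture (420x560x3 uint8, red, green, blue); there is no depth.
- ctrl.get_calibration(name): a dict with "vfov" (degrees; the focal length in pixels is half the picture's height over the tangent of half this angle, whatever the lens; pixels are square), "cx", "cy" (the principal point, pixels), "distortion" ([k1, k2, p1, p2, k3] as OpenCV has them; the pictures are not rectified), "R" (3x3) and "t" (3): a world point X has camera coordinates R X + t. Camera axes: x right, y down, z forward; pixel columns grow to the right and rows downward; lengths in m; the calibration is good to about 2 mm. A picture is of the moment at which its call begins. get_calibration takes no time and is no camera call.
- ctrl.job_done(): hands the job in; it is judged then, once.
The state is a dict: "clock": time; "joint_positions": joint angles; "qd": joint speeds; "effort": joint torques, N m; "ee_pos": TCP position; "ee_rot": TCP orientation; "ft_force": force on the tool from outside, world axes, zero at the start; "moment": the same for the moment, N m; "opening": finger opening in m; "finger_force": force on a finger pad.
Only numpy, scipy, OpenCV 4.12 (cv2) and the standard library are available. Lean on these libraries where they do the work, as an engineer would, in place of code of your own. Each camera call takes 0.05 s, during which the arm holds its last target. There are 200 camera calls.

## Task

Pack the stain kit into the grey caddy: set the shorter bottle upright in the round well, the brush without a handle bristles down in the narrow slot, and the metal cup without a handle upright in the open square tub, each resting on the floor of its insert. The taller bottle, the brush with a handle and the cup with a handle belong to someone else: leave them standing where they are.

Things in the scene. Friction and masses are not known exactly. Their poses are not given: they have to be found in the camera images.
- caddy: Low grey plastic caddy, 112 x 330 x 24 mm plus a small grip lip at each end (348 mm overall), fixed to the table. It holds three white inserts in a row along its y axis at y = -104, 0 and +104 mm; which insert stands where changes from start to start. Origin: centre of its underside, z up; floor 4 mm thick.
- round_well: White insert in the caddy, fixed, 100 x 100 mm, 24 mm high, with a round ring standing on its plate: inside diameter 72 mm, wall 4 mm. Target of the short bottle. Origin: centre of its underside, z up; its flat inner floor, lined black, lies 4 mm above the origin, its rim 24 mm above.
- slot: White insert in the caddy, fixed, 100 x 100 mm, 24 mm high, with thick side blocks leaving a narrow slot, 94 mm long (its x) by 58 mm wide (its y). Target of the plain brush, whose length goes along the slot. Origin: centre of its underside, z up; inner floor, lined black, 4 mm above the origin, rim 24 mm above.
- square_tub: White insert in the caddy, fixed, a plain open square tub 100 x 100 mm, 24 mm high, wall 3 mm (94 x 94 mm inside). Target of the plain cup. Origin: centre of its underside, z up; inner floor, lined black, 4 mm above the origin, rim 24 mm above.
- short_bottle: The shorter of two blue bottles with paper label and white cap: 95 mm high in all, 48 mm diameter up to 65 mm height, cap 33 mm diameter over the top 20 mm. Loose, standing, about 120 g. Origin: centre of its underside, z up.
- plain_brush: Wooden scrubbing brush without a handle, lying bristles down: 76 mm long (its x), 36 mm wide (its y), 50 mm high, of which the wooden back is the top 22 mm (z 28 to 50 mm). Loose, about 70 g. Origin: centre of its underside (bristle tips), z up.
- plain_cup: Steel cup without a handle, open at the top: 62 mm high, 52 mm diameter at the foot, 58 mm at the rim, wall 3 mm. Loose, standing, about 80 g. Origin: centre of its underside, z up.
- tall_bottle: Look-alike, to be left alone: the same blue bottle but 160 mm high, 48 mm diameter. Loose, standing. Origin: centre of its underside, z up.
- handled_brush: Look-alike, to be left alone: the same brush with a straight wooden handle, 136 mm long over all along its x, 36 mm wide, 50 mm high; the brush block is at +x, the handle at -x. Loose. Origin: on the table under the middle of the whole length, z up.
- handled_cup: Look-alike, to be left alone: the same steel cup with a wire handle on its side, reaching 46 mm from the axis along its +y. Loose, standing. Origin: centre of its underside, z up.

How it is judged:
By the outcome, as a careful person would: the job done as asked, in the order asked, and still so for the second after the job is handed in, with the robot touching nothing.
It also fails if it takes over 88 s, if anything falls off the work surface, if the arm or the gripper's body presses on something with over 40 N, if the wrist force passes 120 N, or if a joint passes its speed limit or range.

## Working session

There is one attempt and no reset: what is moved stays moved. The work goes in short steps, Python scripts to look and compute and a tool call to move; the robot and the scene stay as the last step left them, time stands still between calls to the robot, and variables do not carry over. Pictures are saved under pics/ and viewed, at most 14 in all, crops included, and the job is handed in when it is done.

Besides the shell and the picture viewer there is one more tool, called after "Call:" as name(argument=value, ...) on one line, values as JSON. servo_tool: Moves the arm, as the interface text tells. Its arguments: {"type":"object","properties":{"targets":{"type":"array"},"squeeze":{"type":"number"}},"required":["targets"]}

```bash
mkdir -p pics; ls
python3 - <<'E'
from plant import ctrl
import cv2,json
for n in("scene","top"):
    cv2.imwrite(f"pics/{n}0.png",ctrl.camera(n)[:,:,::-1]); print(n,ctrl.get_calibration(n))
s=ctrl.state();print(s,ctrl.grip_depth)
E
```

```text
pics
scene {'vfov': 50.98970853664124, 'cx': 279.79707907492445, 'cy': 200.59672806823852, 'distortion': array([0.0281043, 0.       , 0.       , 0.       , 0.       ]), 'R': array([[ 0.75173084,  0.65936956,  0.01151226],
       [ 0.57219723, -0.6434703 , -0.50846465],
       [-0.32785832,  0.38881584, -0.8610059 ]]), 't': array([-0.40826702, -0.29159833,  1.30216608])}
top {'vfov': 48.670169783279356, 'cx': 283.54326484112414, 'cy': 210.15288289586618, 'distortion': array([-0.10633202,  0.        ,  0.        ,  0.        ,  0.        ]), 'R': array([[-0.11193793, -0.99370315, -0.00489338],
       [-0.97097064,  0.11042206, -0.21218622],
       [ 0.21139045, -0.01900036, -0.977217  ]]), 't': array([0.0623197 , 0.55886511, 1.07853695])}
{'clock': 0.1, 'joint_positions': array([ 1.26999797e+00,  2.41345918e-01,  3.87372380e-03,  1.33517350e+00,
       -1.52139473e-06,  1.57081664e+00]), 'qd': array([ 0.00109919, -0.00145366,  0.00270028,  0.0020086 , -0.00071926,
       -0.00032897]), 'effort': array([-7.85108587e-04, -3.73136652e+01,  2.53010470e+01,  1.08525853e-02,
       -6.83941198e-05,  8.45704392e-06]), 'ee_pos': array([0.1480192 , 0.477155  , 0.30310334]), 'ee_rot': array([-4.70703726e-01, -3.10584976e+00,  2.87229127e-03]), 'ft_force': array([ 0.62088015,  0.4929873 , -0.07736907]), 'moment': array([-0.02013029, -0.01898341,  0.10542701]), 'finger_force': 0.0, 'opening': 0.08543083520010501} 0.0539
```

View pics/scene0.png

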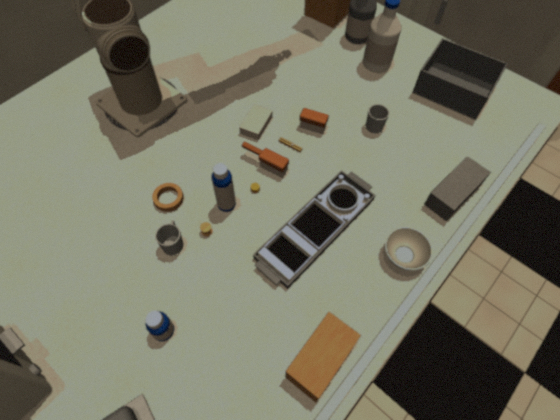

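View pics/top0.png

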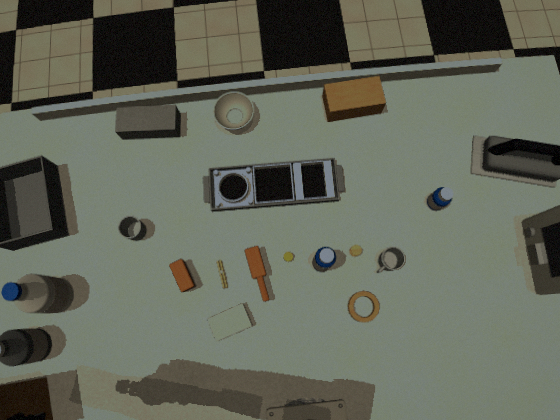

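Top view: short bottle (442,197), plain cup (132,229), plain brush (181,275). The caddy runs from ring at (234,187) through tub at (272,183) to slot at (314,180). Next I measure on enlarged crops.

```bash
cat > h.py <<'E'
import numpy as np,cv2
from plant import ctrl
def cal(n):
    c=ctrl.get_calibration(n); f=210/np.tan(np.radians(c["vfov"]/2))
    return np.array([[f,0,c["cx"]],[0,f,c["cy"]],[0,0,1]]),np.array(c["distortion"]),np.array(c["R"]),np.array(c["t"])
def ray(n,p,z):
    K,d,R,t=cal(n); u=cv2.undistortPoints(np.float64(p).reshape(-1,1,2),K,d).reshape(-1,2)
    v=np.c_[u,np.ones(len(u))]@R; C=-R.T@t
    return C+v*((z-C[2])/v[:,2])[:,None]
def proj(n,X):
    K,d,R,t=cal(n); return cv2.projectPoints(np.float64(X).reshape(-1,1,3),cv2.Rodrigues(R)[0],t,K,d)[0].reshape(-1,2)
def crops(imgs,boxes,name,w=260,cols=3):
    T=[]
    for im,(x,y,s) in zip(imgs,boxes):
        T.append(cv2.convertScaleAbs(cv2.resize(im[y:y+s,x:x+s],(w,w),interpolation=cv2.INTER_CUBIC),alpha=1.3))
    while len(T)%cols:T.append(T[0]*0)
    cv2.imwrite(name,np.vstack([np.hstack(T[i:i+cols]) for i in range(0,len(T),cols)]))
E
python3 - <<'E'
from h import *
S=cv2.imread("pics/scene0.png");T=cv2.imread("pics/top0.png")
crops([T,T,T,S,S,S],[(415,170,52),(155,249,52),(106,203,52),(132,299,52),(288,93,52),(351,93,52)],"pics/c1.png")
crops([T,S],[(200,110,150),(246,162,140)],"pics/c2.png",w=400,cols=2)
for n in("scene","top"):
    R,t=cal(n)[2:];print(n,-R.T@t, proj(n,[[.148,.478,.304],[0,0,0]]))
for k,a,z in(("bottle",[442,197],.095),("brush",[180,272],.05),("cup",[132,226],.062)):print(k,ray("top",a,z))
for k,a,z in(("bottle",[154,318],.095),("brush",[314,114],.05),("cup",[378,112],.062)):print(k,ray("scene",a,z))
E
```

```text
scene [ 0.90068465 -0.42473882  0.97760532] [[287.97239403 -51.84654242]
 [141.15035803 101.5704777 ]]
top [0.32162514 0.02070883 1.17285307] [[ 48.94986646 429.88489709]
 [309.59808993 443.80506049]]
bottle [[ 0.54383525 -0.3844369   0.095     ]]
brush [[0.44039381 0.26551971 0.05      ]]
cup [[0.56440945 0.37440772 0.062     ]]
bottle [[ 0.55640286 -0.39785393  0.095     ]]
brush [[0.43468842 0.26626724 0.05      ]]
cup [[0.56723384 0.37975413 0.062     ]]
```

View pics/c1.png

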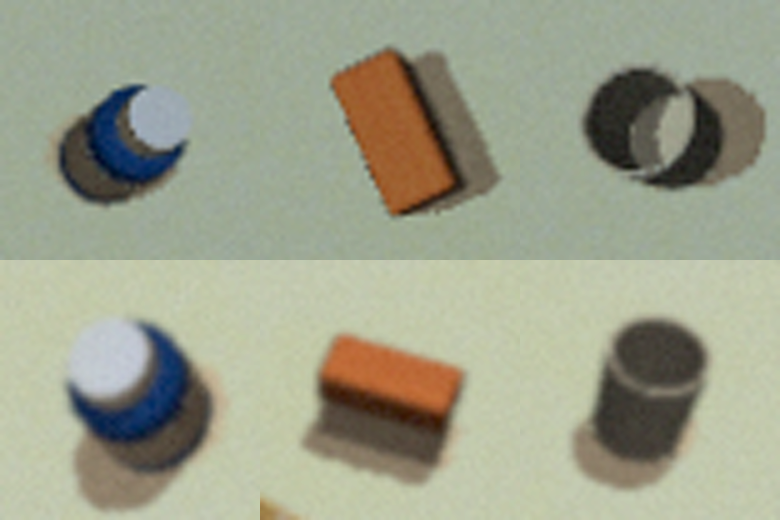

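View pics/c2.png

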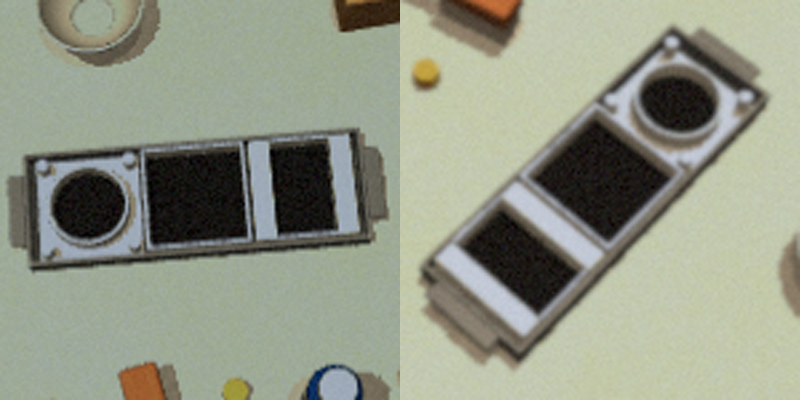

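```bash
cat > m.py <<'E'
from h import *
def tile(b,w,p): x,y,s=b; return (np.array(p,float)+.5)*s/w-.5+[x,y]
np.set_printoptions(precision=4,suppress=True)
print("bottle",ray("top",tile((415,170,52),260,[[160,117]]),.095),ray("scene",tile((132,299,52),260,[[110,100]]),.095))
print("cup",ray("top",tile((106,203,52),260,[[120,123]]),.062),ray("scene",tile((351,93,52),260,[[138,96]]),.062))
def q(n,b,w,p,z):
    X=ray(n,tile(b,w,p),z)[:,:2]; c,s,a=cv2.minAreaRect(X.astype(np.float32)); print(n,"mean",X.mean(0),"rect",c,s,a,"edges",np.linalg.norm(X-np.roll(X,-1,0),axis=1)); 
    d=X-np.roll(X,-1,0); print("  edge angles",np.degrees(np.arctan2(d[:,1],d[:,0]))%180)
q("top",(155,249,52),260,[(72,80),(134,48),(195,186),(138,214)],.05)
q("scene",(288,93,52),260,[(85,75),(205,112),(184,158),(60,120)],.05)
q("top",(200,110,150),400,[(25,155),(357,129),(374,238),(32,268)],.024)
q("scene",(246,162,140),400,[(270,28),(370,95),(110,355),(20,270)],.024)
T=cv2.imread("pics/top0.png");S=cv2.imread("pics/scene0.png")
for n,im,box in(("top",T,(205,155,345,215)),("scene",S,(255,170,380,285))):
    x0,y0,x1,y1=box; g=cv2.cvtColor(im,6)[y0:y1,x0:x1]; m=(g<38).astype(np.uint8)
    for c in cv2.findContours(m,0,2)[0]:
        if cv2.contourArea(c)>200:
            X=ray(n,c.reshape(-1,2)+[x0,y0],.018)[:,:2]; r=cv2.minAreaRect(X.astype(np.float32)); print(n,"hole",np.array(r[0]),np.array(r[1]),r[2])
E
python3 m.py
```

```text
bottle [[ 0.5524 -0.3977  0.095 ]] [[ 0.5567 -0.3992  0.095 ]]
cup [[0.5621 0.3806 0.062 ]] [[0.5672 0.3807 0.062 ]]
top mean [0.4329 0.2624] rect (0.432914674282074, 0.2619742453098297) (0.07402417808771133, 0.033818915486335754) 21.38595962524414 edges [0.0338 0.0741 0.0304 0.0733]
  edge angles [111.386   19.5239 110.0923  22.156 ]
scene mean [0.4393 0.2617] rect (0.4390447735786438, 0.2614269256591797) (0.07206837832927704, 0.03607418015599251) 19.29935646057129 edges [0.0707 0.0355 0.0721 0.0361]
  edge angles [ 19.2904 109.2994  19.7229 107.2045]
top mean [0.6426 0.0159] rect (0.6433316469192505, 0.015072658658027649) (0.32823145389556885, 0.11303254216909409) 88.65017700195312 edges [0.3244 0.1102 0.3275 0.113 ]
  edge angles [ 88.144    0.6635  88.6502 179.0184]
scene mean [0.6467 0.013 ] rect (0.6449808478355408, 0.01439899206161499) (0.3352319896221161, 0.10991520434617996) 87.4044189453125 edges [0.1101 0.3352 0.1028 0.3274]
  edge angles [  0.8785  87.4044 176.729   88.654 ]
top hole [0.6476 0.1216] [0.0622 0.0658] 40.34327697753906
top hole [0.6448 0.0175] [0.0917 0.0863] 88.62166595458984
top hole [ 0.6419 -0.0863] [0.0561 0.0858] 88.42371368408203
scene hole [ 0.6424 -0.0864] [0.0479 0.0836] 88.49546813964844
scene hole [0.6454 0.0178] [0.0811 0.0836] 88.8035888671875
scene hole [0.6491 0.1218] [0.0565 0.0565] 67.21441650390625
```

Call:
servo_tool(targets=[[0,0,0,0,0,1,0],[0,0,0,0,0,1,0],[0,0,0,0,0,1,0],[0,0,0,0,0,1,0],[0,0,0,0,0,1,0],[0,0,0,0,0,1,0],[0,0,0,0,0,1,0],[0,0,0,0,0,1,0],[0,0,0,0,0,1,0],[0,0,0,0,0,0.1,0]], squeeze=30)

```text
clock: 1.1
ee_pos: [0.1481, 0.4773, 0.3034]
ee_rot: [2.222, 2.22, -0.002]
ft_force: [0.3, 0.3, -0.2]
opening: 0.0853
finger_force: 0.0
```

Call:
servo_tool(targets=[[-0.95,0.45,0,0,0,0,0],[-0.95,0.45,0,0,0,0,0],[-0.95,0.45,0,0,0,0,0],[-0.95,0.45,0,0,0,0,0],[-0.95,0.45,0,0,0,0,0],[-0.95,0.45,0,0,0,0,0],[-0.95,0.45,0,0,0,0,0],[-0.95,0.45,0,0,0,0,0],[-0.95,0.45,0,0,0,0,0],[-0.95,0.45,0,0,0,0,0]])

```text
clock: 2.1
ee_pos: [0.2831, 0.1912, 0.3039]
ee_rot: [2.218, 2.224, 0.0]
ft_force: [0.6, -0.4, 0.1]
opening: 0.0857
finger_force: 0.0
```

```bash
cat > go.py <<'E'
import sys,numpy as np
from plant import ctrl
from scipy.spatial.transform import Rotation as Ro
np.set_printoptions(precision=4,suppress=True)
s=ctrl.state();R=Ro.from_rotvec(s["ee_rot"]).as_matrix()
print("t",round(s["clock"],2),"pos",s["ee_pos"],"yaw",np.degrees(np.arctan2(R[1,1],R[0,1])),"z",R[:,2],"q",s["joint_positions"],"F",s["ft_force"],"open",s["opening"],s["finger_force"])
a=[float(v) for v in sys.argv[1:]]
if len(a)>2:
    print("units",R.T@(np.array(a[:3])-s["ee_pos"])/.03)
E
python3 go.py .5545 -.3985 .304
```

```text
t 2.1 pos [0.2831 0.1912 0.3039] yaw 0.14859289604318038 z [ 0.0001 -0.     -1.    ] q [ 0.594  -0.0767 -0.3459  1.3015 -0.0001  2.1622] F [ 0.5858 -0.3852  0.063 ] open 0.085731876350331 0.0
units [-19.6804   8.9943  -0.0029]
```

Call:
servo_tool(targets=[[-0.98,0.45,0,0,0,0,0],[-0.98,0.45,0,0,0,0,0],[-0.98,0.45,0,0,0,0,0],[-0.98,0.45,0,0,0,0,0],[-0.98,0.45,0,0,0,0,0],[-0.98,0.45,0,0,0,0,0],[-0.98,0.45,0,0,0,0,0],[-0.98,0.45,0,0,0,0,0],[-0.98,0.45,0,0,0,0,0],[-0.98,0.45,0,0,0,0,0]])

```text
clock: 3.1
ee_pos: [0.418, -0.103, 0.3037]
ee_rot: [-2.219, -2.223, 0.0]
ft_force: [0.4, -0.1, 0.9]
opening: 0.0852
finger_force: 0.0
```

Call:
servo_tool(targets=[[-0.98,0.45,0,0,0,0,0],[-0.98,0.45,0,0,0,0,0],[-0.98,0.45,0,0,0,0,0],[-0.98,0.45,0,0,0,0,0],[-0.98,0.45,0,0,0,0,0],[-0.98,0.45,0,0,0,0,0],[-0.98,0.45,0,0,0,0,0],[-0.98,0.45,0,0,0,0,0],[-0.98,0.45,0,0,0,0,0],[-0.98,0.45,0,0,0,0,0]])

```text
clock: 4.1
ee_pos: [0.5529, -0.3968, 0.3033]
ee_rot: [-2.218, -2.223, 0.0]
ft_force: [1.0, 0.5, 0.5]
opening: 0.0855
finger_force: 0.0
```

```bash
python3 go.py .5545 -.3985 .104
python3 - <<'E'
from h import *
cv2.imwrite("pics/s1.png",ctrl.camera("scene")[:,:,::-1])
E
```

```text
t 4.1 pos [ 0.5529 -0.3968  0.3033] yaw 0.1262498205774836 z [-0.0007  0.0005 -1.    ] q [-0.6225  0.6269  0.5947  1.5395  0.      0.9461] F [1.0227 0.5315 0.529 ] open 0.08546327689346099 0.0
units [-0.0596  0.0589  6.6439]
```

View pics/s1.png

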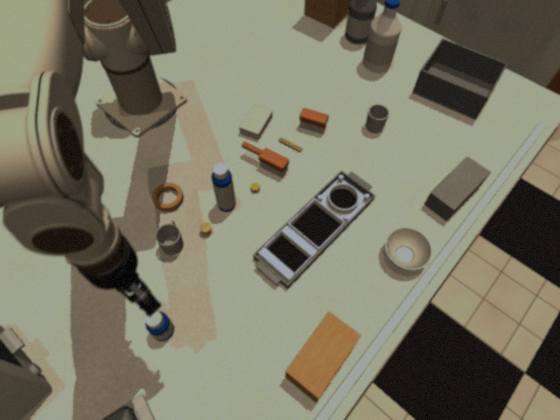

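The gripper is above the short bottle at (157,325), and everything else still stands where it was. Next I descend and grip.

Call:
servo_tool(targets=[[-0.05,0.05,0.9,0,0,0,0],[0,0,0.9,0,0,0,0],[0,0,0.9,0,0,0,0],[0,0,0.9,0,0,0,0],[0,0,0.9,0,0,0,0],[0,0,0.8,0,0,0,0],[0,0,0.6,0,0,0,0],[0,0,0.5,0,0,0,0],[0,0,0.2,0,0,0,0],[0,0,0,0,0,0,0]])

```text
clock: 5.15
ee_pos: [0.5534, -0.3966, 0.1044]
ee_rot: [-2.219, -2.22, 0.001]
ft_force: [-0.1, -0.4, 0.4]
opening: 0.0853
finger_force: 0.0
```

Call:
servo_tool(targets=[[0,0,0,0,0,0,0.2],[0,0,0,0,0,0,0.3],[0,0,0,0,0,0,0.4],[0,0,0,0,0,0,0.5],[0,0,0,0,0,0,0.6],[0,0,0,0,0,0,0.7],[0,0,0,0,0,0,0.8],[0,0,0,0,0,0,1],[0,0,0,0,0,0,1],[0,0,0,0,0,0,1]], squeeze=30)

```text
clock: 6.15
ee_pos: [0.5547, -0.3977, 0.1073]
ee_rot: [2.22, 2.219, 0.0]
ft_force: [-0.8, 0.0, 6.2]
opening: 0.0475
finger_force: 31.4
```

```bash
python3 go.py .648 .1215 .112
```

```text
t 6.15 pos [ 0.5547 -0.3977  0.1073] yaw -0.03351668214826136 z [ 0.0019 -0.0014 -1.    ] q [-0.622   0.729   0.262   1.1015 -0.0001  0.9494] F [-0.7657  0.0099  6.1722] open 0.04754094419082337 31.415684740059078
units [17.3069  3.1018 -0.1758]
```

Call:
servo_tool(targets=[[0,0,-0.4,0,0,0,1],[0,0,-0.8,0,0,0,1],[0,0,-0.8,0,0,0,1],[0,0,-0.8,0,0,0,1],[0.5,0.1,-0.8,0,0,0,1],[0.8,0.15,-0.4,0,0,0,1],[0.8,0.15,0,0,0,0,1],[0.8,0.15,0,0,0,0,1],[0.8,0.15,0,0,0,0,1],[0.8,0.15,0,0,0,0,1]])

```text
clock: 7.15
ee_pos: [0.5795, -0.2611, 0.226]
ee_rot: [-2.222, -2.22, 0.0]
ft_force: [0.3, -0.3, -0.3]
opening: 0.0474
finger_force: 31.1
```

Call:
servo_tool(targets=[[0.9,0.16,0,0,0,0,1],[0.9,0.16,0,0,0,0,1],[0.9,0.16,0,0,0,0,1],[0.9,0.16,0,0,0,0,1],[0.9,0.16,0,0,0,0,1],[0.9,0.16,0,0,0,0,1],[0.9,0.16,0,0,0,0,1],[0.9,0.16,0,0,0,0,1],[0.9,0.16,0,0,0,0,1],[0.9,0.16,0,0,0,0,1]])

```text
clock: 8.15
ee_pos: [0.6276, 0.0089, 0.226]
ee_rot: [-2.222, -2.22, 0.001]
ft_force: [0.3, -0.3, -1.0]
opening: 0.0473
finger_force: 31.1
```

```bash
python3 go.py .648 .1215 .115
```

```text
t 8.15 pos [0.6276 0.0089 0.226 ] yaw -0.03170881010873355 z [-0.0008  0.0001 -1.    ] q [0.0142 0.5346 0.2377 1.2747 0.0001 1.5855] F [ 0.3154 -0.2804 -1.0484] open 0.04734249170521671 31.094397576525807
units [3.7529 0.6802 3.6997]
```

Call:
servo_tool(targets=[[0.8,0.14,0,0,0,0,1],[0.8,0.14,0,0,0,0,1],[0.8,0.14,0,0,0,0,1],[0.7,0.13,0,0,0,0,1],[0.4,0.08,0,0,0,0,1],[0.25,0.05,0.5,0,0,0,1],[0,0,0.8,0,0,0,1],[0,0,0.6,0,0,0,1],[0,0,0.3,0,0,0,1],[0,0,0,0,0,0,1]])

```text
clock: 9.15
ee_pos: [0.647, 0.1193, 0.1573]
ee_rot: [-2.221, -2.218, 0.006]
ft_force: [-0.1, 0.0, -0.7]
opening: 0.0476
finger_force: 31.1
```

```bash
python3 go.py .648 .1215 .115
python3 - <<'E'
from h import *
S=ctrl.camera("scene")[:,:,::-1];T=ctrl.camera("top")[:,:,::-1]
crops([T,S],[(170,120,120),(280,120,120)],"pics/c3.png",w=400,cols=2)
E
```

```text
t 9.15 pos [0.647  0.1193 0.1573] yaw -0.08551648477280487 z [-0.0048 -0.001  -1.    ] q [ 0.1825  0.6439  0.2423  1.1741 -0.0002  1.7548] F [-0.0595  0.019  -0.6801] open 0.04762221637428388 31.085752334911376
units [0.0734 0.0407 1.4099]
```

View pics/c3.png

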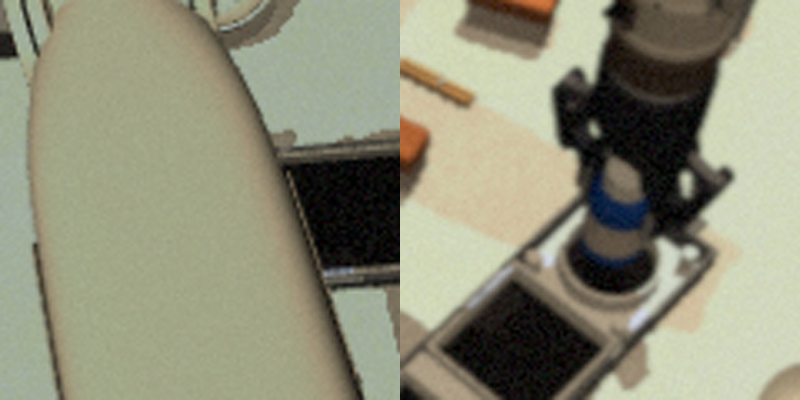

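The bottle hangs over the round well, with its foot at crop (610,260) inside the ring. I lower it.

Call:
servo_tool(targets=[[0.07,0.04,0.4,0,0,0,1],[0,0,0.4,0,0,0,1],[0,0,0.3,0,0,0,1],[0,0,0.15,0,0,0,1],[0,0,0.1,0,0,0,1],[0,0,0.05,0,0,0,1],[0,0,0,0,0,0,1]])

```text
clock: 9.95
ee_pos: [0.6496, 0.1224, 0.1179]
ee_rot: [2.222, 2.221, 0.0]
ft_force: [-0.8, 0.1, -1.1]
opening: 0.0471
finger_force: 31.1
```

```bash
python3 go.py .648 .1215 .115
```

```text
t 9.95 pos [0.6496 0.1224 0.1179] yaw -0.032135231635151154 z [ 0.0001  0.     -1.    ] q [ 0.1862  0.6803  0.1993  1.0897 -0.      1.7576] F [-0.8054  0.1086 -1.1341] open 0.04714989107398154 31.0935305734165
units [-0.029  -0.0538  0.0969]
```

Not yet in contact. I go down in small steps until the force rises.

Call:
servo_tool(targets=[[0,0,0.05,0,0,0,1],[0,0,0.05,0,0,0,1],[0,0,0.03,0,0,0,1],[0,0,0,0,0,0,1]])

```text
clock: 10.35
ee_pos: [0.6498, 0.1225, 0.1153]
ee_rot: [2.222, 2.22, 0.002]
ft_force: [-3.0, 0.4, 4.8]
opening: 0.0472
finger_force: 31.5
```

Call:
servo_tool(targets=[[0,0,0,0,0,0,0.35],[0,0,0,0,0,0,0.2],[0,0,0,0,0,0,0.1],[0,0,0,0,0,0,0],[0,0,0,0,0,0,0],[0,0,-0.3,0,0,0,0],[0,0,-0.8,0,0,0,0],[0,0,-1,0,0,0,0],[0,0,-1,0,0,0,0],[0,0,-0.9,0,0,0,0]])

```text
clock: 11.35
ee_pos: [0.6497, 0.1224, 0.2364]
ee_rot: [2.221, 2.22, 0.002]
ft_force: [-0.3, 0.1, 0.6]
opening: 0.0854
finger_force: 0.0
```

```bash
python3 go.py .436 .262 .236
```

```text
t 11.35 pos [0.6497 0.1224 0.2364] yaw -0.03325239200103376 z [ 0.0016  0.0003 -1.    ] q [0.1862 0.5971 0.3711 1.3431 0.     1.7576] F [-0.33    0.0638  0.5568] open 0.08537830120621934 0.0
units [ 4.6497 -7.1266  0.0043]
```

Call:
servo_tool(targets=[[0.6,-0.9,0,0,0,0,0],[0.6,-0.9,0,0,0,0,0],[0.6,-0.9,0,0,0,0,0],[0.6,-0.9,0,0,0,0,0],[0.6,-0.9,0,0,0,0,0],[0.6,-0.9,0,0,0,0,0],[0.6,-0.9,0,0,0,0,0],[0.45,-0.83,0,0,0,0,0],[0,0,0,0,0,-1,0],[0,0,0,0,0,-1,0]])

```text
clock: 12.35
ee_pos: [0.4349, 0.2627, 0.2351]
ee_rot: [1.881, 2.515, 0.002]
ft_force: [0.2, -0.4, -0.2]
opening: 0.0855
finger_force: 0.0
```

Call:
servo_tool(targets=[[0,0,0,0,0,-1,0],[0,0,0,0,0,-1,0],[0,0,0,0,0,-1,0],[0,0,0,0,0,-1,0],[0,0,0,0,0,-1,0],[0,0,0,0,0,-1,0],[0,0,0,0,0,-1,0],[0,0,0,0,0,-1,0],[0,0,0,0,0,-1,0],[0,0,0,0,0,-1,0]])

```text
clock: 13.35
ee_pos: [0.4358, 0.2621, 0.2349]
ee_rot: [-0.172, 3.136, 0.001]
ft_force: [-0.2, -0.4, 0.4]
opening: 0.0855
finger_force: 0.0
```

Call:
servo_tool(targets=[[0,0,0,0,0,-1,0],[0,0,0,0,0,-0.75,0],[0,0,0,0,0,0,0]])

```text
clock: 13.65
ee_pos: [0.4358, 0.2621, 0.2348]
ee_rot: [-0.544, 3.093, 0.001]
ft_force: [-0.2, 0.4, 0.3]
opening: 0.0856
finger_force: 0.0
```

```bash
python3 go.py .436 .262 .095
python3 - <<'E'
from h import *
S=ctrl.camera("scene")[:,:,::-1];cv2.imwrite("pics/s3.png",S)
T=ctrl.camera("top")[:,:,::-1]
crops([T,S],[(150,130,160),(250,60,160)],"pics/c4.png",w=400,cols=2)
E
```

```text
t 13.65 pos [0.4358 0.2621 0.2348] yaw 109.95222425457236 z [ 0.0009  0.0006 -1.    ] q [ 0.5414  0.2976 -0.1029  1.1692  0.      0.1931] F [-0.2152  0.3599  0.3018] open 0.08557723197823729 0.0
units [ 0.0004 -0.005   4.6599]
```

View pics/c4.png

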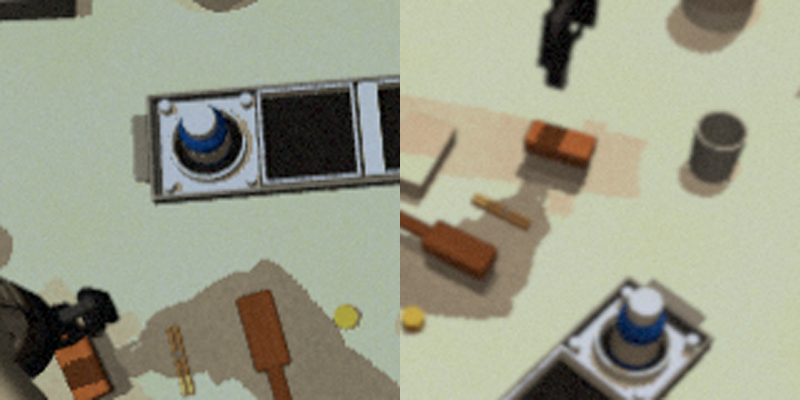

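The bottle stands in the well, at crop (645,310) in the scene view. The gripper is over the plain brush, so I descend and grip.

Call:
servo_tool(targets=[[0,0,0.8,0,0,0,0],[0,0,0.9,0,0,0,0],[0,0,0.9,0,0,0,0],[0,0,0.8,0,0,0,0],[0,0,0.6,0,0,0,0],[0,0,0.4,0,0,0,0],[0,0,0.25,0,0,0,0],[0,0,0,0,0,0,0]])

```text
clock: 14.55
ee_pos: [0.4354, 0.2618, 0.0939]
ee_rot: [0.544, -3.093, 0.001]
ft_force: [0.2, -0.5, -0.2]
opening: 0.0855
finger_force: 0.0
```

Call:
servo_tool(targets=[[0,0,0,0,0,0,0.2],[0,0,0,0,0,0,0.35],[0,0,0,0,0,0,0.45],[0,0,0,0,0,0,0.55],[0,0,0,0,0,0,0.65],[0,0,0,0,0,0,0.75],[0,0,0,0,0,0,1],[0,0,0,0,0,0,1],[0,0,0,0,0,0,1],[0,0,0,0,0,0,1]])

```text
clock: 15.55
ee_pos: [0.4361, 0.2623, 0.0952]
ee_rot: [-0.545, 3.093, 0.001]
ft_force: [-0.6, 0.7, 5.6]
opening: 0.0356
finger_force: 31.0
```

```bash
python3 go.py .642 -.087 .236
```

```text
t 15.55 pos [0.4361 0.2623 0.0952] yaw 109.9708705727501 z [ 0.0011  0.0009 -1.    ] q [ 0.5414  0.4483 -0.2909  0.8302  0.0002  0.1929] F [-0.6292  0.6748  5.6468] open 0.03556940016336021 30.956091284751892
units [ -2.4804 -13.2856  -4.6974]
```

Call:
servo_tool(targets=[[0,0,-0.3,0,0,0,1],[0,0,-0.8,0,0,0,1],[0,0,-0.9,0,0,0,1],[0,0,-0.9,0,0,0,1],[0,0,-0.9,0,0,0,1],[0,0,-0.6,0,0,0,1],[0,0,-0.3,0,0,0.6,1],[0,0,0,0,0,0.9,1],[0,0,0,0,0,0.9,1],[0,0,0,0,0,0.27,1]])

```text
clock: 16.55
ee_pos: [0.4354, 0.2616, 0.2356]
ee_rot: [-0.043, -3.141, 0.001]
ft_force: [0.0, -1.1, -0.9]
opening: 0.0355
finger_force: 30.2
```

Call:
servo_tool(targets=[[-0.3,-0.5,0,0,0,0,1],[-0.55,-0.88,0,0,0,0,1],[-0.55,-0.88,0,0,0,0,1],[-0.55,-0.88,0,0,0,0,1],[-0.55,-0.88,0,0,0,0,1],[-0.55,-0.88,0,0,0,0,1],[-0.55,-0.88,0,0,0,0,1],[-0.55,-0.88,0,0,0,0,1],[-0.55,-0.88,0,0,0,0,1],[-0.55,-0.88,0,0,0,0,1]])

```text
clock: 17.55
ee_pos: [0.587, 0.0043, 0.2352]
ee_rot: [-0.039, -3.14, 0.0]
ft_force: [1.2, 0.1, -0.3]
opening: 0.0354
finger_force: 30.2
```

Call:
servo_tool(targets=[[-0.55,-0.88,0,0,0,0,1],[-0.55,-0.88,0,0,0,0,1],[-0.5,-0.8,0,0,0,0,1],[-0.3,-0.5,0,0,0,0,1],[0,0,0,0,0,0,1]])

```text
clock: 18.05
ee_pos: [0.6421, -0.09, 0.2346]
ee_rot: [-0.043, -3.14, 0.001]
ft_force: [0.3, -0.3, -1.6]
opening: 0.0355
finger_force: 30.2
```

```bash
python3 go.py .642 -.087 .105
```

```text
t 18.05 pos [ 0.6421 -0.09    0.2346] yaw 88.41567956633726 z [-0.0012 -0.0006 -1.    ] q [-0.139   0.5727  0.3245  1.3237 -0.0008 -0.1113] F [ 0.2796 -0.2901 -1.5984] open 0.03546441966356356 30.240533351898193
units [-0.0004  0.1023  4.3202]
```

Call:
servo_tool(targets=[[0,0.1,0.5,0,0,0,1],[0,0,0.8,0,0,0,1],[0,0,0.9,0,0,0,1],[0,0,0.7,0,0,0,1],[0,0,0.4,0,0,0,1],[0,0,0.1,0,0,0,1],[0,0,0,0,0,0,1]])

```text
clock: 18.75
ee_pos: [0.6417, -0.0841, 0.1336]
ee_rot: [-0.038, -3.141, -0.0]
ft_force: [1.6, -0.2, -0.8]
opening: 0.0356
finger_force: 30.3
```

```bash
python3 go.py .642 -.087 .105
python3 - <<'E'
from h import *
S=ctrl.camera("scene")[:,:,::-1]
crops([S],[(235,180,110)],"pics/c5.png",w=550,cols=1)
E
```

```text
t 18.75 pos [ 0.6417 -0.0841  0.1336] yaw 88.63114992557647 z [-0.0005  0.0001 -1.    ] q [-0.1304  0.6407  0.1703  1.1009  0.     -0.1065] F [ 1.5731 -0.1782 -0.8283] open 0.03562654706936866 30.25119960308075
units [-0.0121 -0.095   0.9536]
```

View pics/c5.png

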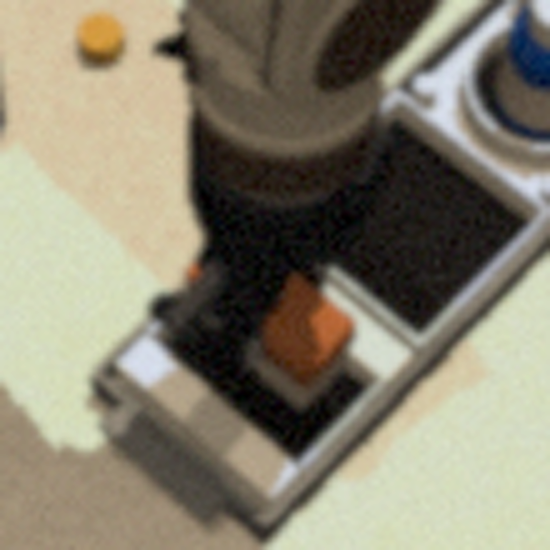

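The brush hangs over the slot (its end at crop (300,340)), parallel to the slot and clear of the side blocks. I lower it.

Call:
servo_tool(targets=[[0,-0.1,0.3,0,0,0,1],[0,0,0.3,0,0,0,1],[0,0,0.2,0,0,0,1],[0,0,0.1,0,0,0,1],[0,0,0.03,0,0,0,1],[0,0,0,0,0,0,1]])

```text
clock: 19.4
ee_pos: [0.6417, -0.0875, 0.1054]
ee_rot: [-0.038, -3.141, -0.0]
ft_force: [-1.3, -0.0, -0.6]
opening: 0.0358
finger_force: 30.3
```

```bash
python3 go.py .642 -.087 .103
```

```text
t 19.4 pos [ 0.6417 -0.0875  0.1054] yaw 88.60909300226079 z [-0.0003  0.     -1.    ] q [-0.1355  0.6681  0.1403  1.0433 -0.     -0.1113] F [-1.3169 -0.0276 -0.6125] open 0.035821143323450905 30.251702070236206
units [-0.0085  0.0174  0.0801]
```

Call:
servo_tool(targets=[[0,0,0.04,0,0,0,1],[0,0,0.04,0,0,0,1],[0,0,0.02,0,0,0,1],[0,0,0,0,0,0,1]])

```text
clock: 19.8
ee_pos: [0.642, -0.0875, 0.1032]
ee_rot: [0.038, 3.141, -0.0]
ft_force: [-0.6, 0.2, 2.2]
opening: 0.0354
finger_force: 30.5
```

Call:
servo_tool(targets=[[0,0,0,0,0,0,0.5],[0,0,0,0,0,0,0.3],[0,0,0,0,0,0,0.15],[0,0,0,0,0,0,0],[0,0,0,0,0,0,0],[0,0,-0.3,0,0,0,0],[0,0,-0.9,0,0,0,0],[0,0,-1,0,0,0,0],[0,0,-1,0,0,0,0],[0,0,-1,0,0,0,0]])

```text
clock: 20.8
ee_pos: [0.6417, -0.0875, 0.2306]
ee_rot: [0.038, 3.141, -0.0]
ft_force: [0.8, 0.0, -0.6]
opening: 0.0851
finger_force: 0.0
```

Call:
servo_tool(targets=[[0,0,-0.6,0,0,1,0],[0,0,0,0,0,1,0],[0,0,0,0,0,1,0],[0,0,0,0,0,1,0],[0,0,0,0,0,1,0],[0,0,0,0,0,1,0],[0,0,0,0,0,1,0],[0,0,0,0,0,1,0],[0,0,0,0,0,1,0],[0,0,0,0,0,1,0]])

```text
clock: 21.8
ee_pos: [0.6418, -0.0875, 0.2474]
ee_rot: [2.055, 2.375, 0.001]
ft_force: [-0.0, 0.2, 0.0]
opening: 0.0856
finger_force: 0.0
```

Call:
servo_tool(targets=[[0,0,0,0,0,1,0],[0,0,0,0,0,0.25,0],[0,0,0,0,0,0,0]])

```text
clock: 22.1
ee_pos: [0.6418, -0.0875, 0.2474]
ee_rot: [2.248, 2.194, 0.001]
ft_force: [0.0, -0.5, -0.2]
opening: 0.0852
finger_force: 0.0
```

```bash
python3 go.py .5645 .3805 .25
```

```text
t 22.1 pos [ 0.6418 -0.0875  0.2474] yaw -1.3821217349575428 z [ 0.0007 -0.0001 -1.    ] q [-0.1356  0.5643  0.3437  1.3494  0.      1.4593] F [ 0.0333 -0.5389 -0.174 ] open 0.08515049676141241 0.0
units [15.5348 -2.9522 -0.0908]
```

Call:
servo_tool(targets=[[0.9,-0.17,0,0,0,0,0],[0.9,-0.17,0,0,0,0,0],[0.9,-0.17,0,0,0,0,0],[0.9,-0.17,0,0,0,0,0],[0.9,-0.17,0,0,0,0,0],[0.9,-0.17,0,0,0,0,0],[0.9,-0.17,0,0,0,0,0],[0.9,-0.17,0,0,0,0,0],[0.9,-0.17,0,0,0,0,0],[0.9,-0.17,0,0,0,0,0]])

```text
clock: 23.1
ee_pos: [0.5971, 0.1847, 0.2472]
ee_rot: [2.247, 2.195, 0.001]
ft_force: [0.1, 0.2, -0.0]
opening: 0.0856
finger_force: 0.0
```

Call:
servo_tool(targets=[[0.9,-0.17,0,0,0,0,0],[0.9,-0.17,0,0,0,0,0],[0.9,-0.17,0,0,0,0,0],[0.9,-0.17,0,0,0,0,0],[0.9,-0.17,0,0,0,0,0],[0.9,-0.17,0,0,0,0,0],[0.9,-0.17,0,0,0,0,0],[0.2,-0.06,0,0,0,0,0],[0,0,0,0,0,0,0]])

```text
clock: 24.0
ee_pos: [0.5641, 0.3805, 0.2466]
ee_rot: [2.245, 2.197, -0.0]
ft_force: [0.2, -0.2, -1.7]
opening: 0.0853
finger_force: 0.0
```

```bash
python3 go.py .5645 .3805 .095
python3 - <<'E'
from h import *
S=ctrl.camera("scene")[:,:,::-1]
crops([S,S],[(330,60,90),(235,160,140)],"pics/c6.png",w=400,cols=2)
E
```

```text
t 24.0 pos [0.5641 0.3805 0.2466] yaw -1.2403166709232494 z [ 0.0001 -0.0002 -1.    ] q [ 0.5936  0.6368  0.4667  1.4007 -0.0002  2.186 ] F [ 0.1641 -0.1757 -1.6967] open 0.08532314180757132 0.0
units [-0.0003  0.0134  5.0546]
```

View pics/c6.png

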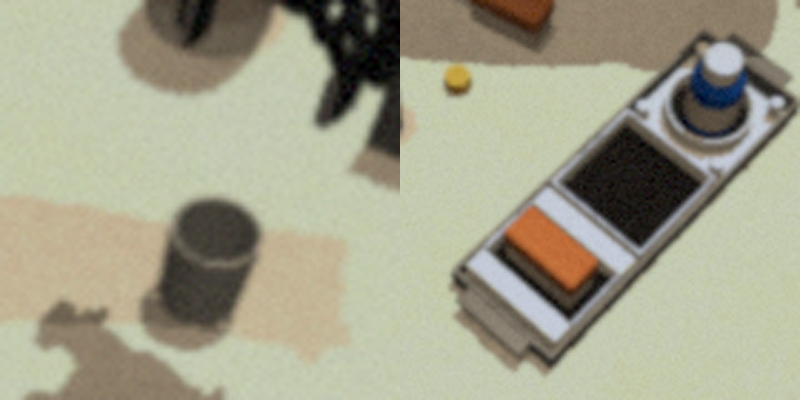

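The brush sits in the slot and the bottle in the well. The cup stands clear under the gripper, so I descend and grip.

Call:
servo_tool(targets=[[0,0,0.8,0,0,0,0],[0,0,0.9,0,0,0,0],[0,0,0.9,0,0,0,0],[0,0,0.8,0,0,0,0],[0,0,0.7,0,0,0,0],[0,0,0.5,0,0,0,0],[0,0,0.3,0,0,0,0],[0,0,0.15,0,0,0,0],[0,0,0,0,0,0,0]])

```text
clock: 24.95
ee_pos: [0.5648, 0.3788, 0.095]
ee_rot: [2.249, 2.193, -0.001]
ft_force: [-1.4, -0.7, -0.5]
opening: 0.0854
finger_force: 0.0
```

Call:
servo_tool(targets=[[0,0,0,0,0,0,0.1],[0,0,0,0,0,0,0.2],[0,0,0,0,0,0,0.3],[0,0,0,0,0,0,0.4],[0,0,0,0,0,0,0.5],[0,0,0,0,0,0,0.7],[0,0,0,0,0,0,1],[0,0,0,0,0,0,1],[0,0,0,0,0,0,1]])

```text
clock: 25.85
ee_pos: [0.5651, 0.3798, 0.0963]
ee_rot: [2.248, 2.194, 0.003]
ft_force: [-1.2, 0.1, 6.2]
opening: 0.0565
finger_force: 31.9
```

```bash
python3 go.py .645 .0165 .245
```

```text
t 25.85 pos [0.5651 0.3798 0.0963] yaw -1.3915935370221981 z [ 0.0017  0.0011 -1.    ] q [0.5918 0.7365 0.2453 1.0776 0.     2.1869] F [-1.1712  0.0584  6.2418] open 0.05647073678367143 31.866864217445254
units [-12.0371   2.9639  -4.9652]
```

Call:
servo_tool(targets=[[0,0,-0.3,0,0,0,1],[0,0,-0.8,0,0,0,1],[0,0,-0.9,0,0,0,1],[0,0,-0.9,0,0,0,1],[0,0,-0.9,0,0,0,1],[0,0,-0.9,0,0,0,1],[0,0,-0.5,0,0,0,1],[-0.4,0.1,0,0,0,0,1],[-0.8,0.2,0,0,0,0,1],[-0.8,0.2,0,0,0,0,1]])

```text
clock: 26.85
ee_pos: [0.5775, 0.3178, 0.2492]
ee_rot: [-2.247, -2.195, 0.005]
ft_force: [0.3, -0.3, -2.0]
opening: 0.0565
finger_force: 32.3
```

Call:
servo_tool(targets=[[-0.8,0.2,0,0,0,0,1],[-0.8,0.2,0,0,0,0,1],[-0.8,0.2,0,0,0,0,1],[-0.8,0.2,0,0,0,0,1],[-0.8,0.2,0,0,0,0,1],[-0.8,0.2,0,0,0,0,1],[-0.8,0.2,0,0,0,0,1],[-0.8,0.2,0,0,0,0,1],[-0.8,0.2,0,0,0,0,1],[-0.8,0.2,0,0,0,0,1]])

```text
clock: 27.85
ee_pos: [0.6314, 0.0757, 0.2491]
ee_rot: [-2.248, -2.192, 0.005]
ft_force: [-0.0, -0.3, -1.5]
opening: 0.0569
finger_force: 32.3
```

Call:
servo_tool(targets=[[-0.8,0.2,0,0,0,0,1],[-0.8,0.2,0,0,0,0,1],[-0.4,0.06,0,0,0,0,1],[0,0,0,0,0,0,1]])

```text
clock: 28.25
ee_pos: [0.644, 0.0152, 0.2497]
ee_rot: [-2.251, -2.19, 0.003]
ft_force: [-0.6, 1.1, -0.4]
opening: 0.0566
finger_force: 32.3
```

```bash
python3 go.py .645 .0165 .106
```

```text
t 28.25 pos [0.644  0.0152 0.2497] yaw -1.5783776896979196 z [-0.0025 -0.0002 -1.    ] q [ 0.0237  0.5581  0.3392  1.3545 -0.0002  1.6221] F [-0.5885  1.0609 -0.4213] open 0.056620990893446466 32.26003288524225
units [0.0442 0.0443 4.7898]
```

Call:
servo_tool(targets=[[0.04,0.04,0.6,0,0,0,1],[0,0,0.9,0,0,0,1],[0,0,0.9,0,0,0,1],[0,0,0.8,0,0,0,1],[0,0,0.6,0,0,0,1],[0,0,0.5,0,0,0,1],[0,0,0.3,0,0,0,1],[0,0,0.1,0,0,0,1],[0,0,0,0,0,0,1]])

```text
clock: 29.15
ee_pos: [0.6456, 0.0191, 0.1099]
ee_rot: [-2.247, -2.195, 0.001]
ft_force: [-0.5, -0.1, -1.2]
opening: 0.0564
finger_force: 32.3
```

```bash
python3 go.py .645 .0165 .103
```

```text
t 29.15 pos [0.6456 0.0191 0.1099] yaw -1.354057514477655 z [-0.0006  0.0001 -1.    ] q [0.0296 0.6607 0.1394 1.0501 0.0001 1.624 ] F [-0.543  -0.1017 -1.1578] open 0.056449194401332024 32.250416532042436
units [-0.0888 -0.0185  0.2302]
```

Call:
servo_tool(targets=[[-0.08,0,0.08,0,0,0,1],[0,0,0.05,0,0,0,1],[0,0,0.04,0,0,0,1],[0,0,0.03,0,0,0,1],[0,0,0,0,0,0,1]])

```text
clock: 29.65
ee_pos: [0.646, 0.0161, 0.1044]
ee_rot: [2.248, 2.194, 0.001]
ft_force: [-0.6, -0.1, -0.7]
opening: 0.0567
finger_force: 32.3
```

Call:
servo_tool(targets=[[0,0,0.04,0,0,0,1],[0,0,0.03,0,0,0,1],[0,0,0,0,0,0,1]])

```text
clock: 29.95
ee_pos: [0.646, 0.0161, 0.1042]
ee_rot: [2.248, 2.193, 0.002]
ft_force: [-4.0, -0.8, 9.0]
opening: 0.0563
finger_force: 32.7
```

Call:
servo_tool(targets=[[0,0,-0.04,0,0,0,0.3],[0,0,0,0,0,0,0.2],[0,0,0,0,0,0,0.1],[0,0,0,0,0,0,0],[0,0,0,0,0,0,0],[0,0,-0.3,0,0,0,0],[0,0,-0.8,0,0,0,0],[0,0,-1,0,0,0,0],[0,0,-1,0,0,0,0],[0,0,-1,0,0,0,0]])

```text
clock: 30.95
ee_pos: [0.6457, 0.0162, 0.228]
ee_rot: [2.248, 2.194, 0.0]
ft_force: [0.1, 0.2, -0.4]
opening: 0.0851
finger_force: 0.0
```

Call:
servo_tool(targets=[[0,0,-0.6,0,0,0,0],[0,-0.8,0,0,0,0,0],[0,-0.9,0,0,0,0,0],[0,-0.9,0,0,0,0,0],[0,-0.9,0,0,0,0,0],[0,-0.9,0,0,0,0,0],[0,-0.9,0,0,0,0,0],[0,-0.9,0,0,0,0,0],[0,-0.4,0,0,0,0,0],[0,0,0,0,0,0,0]])

```text
clock: 31.95
ee_pos: [0.447, 0.021, 0.245]
ee_rot: [2.248, 2.194, 0.001]
ft_force: [0.6, 0.2, 0.2]
opening: 0.0855
finger_force: 0.0
```

```bash
python3 go.py
python3 - <<'E'
from h import *
S=ctrl.camera("scene")[:,:,::-1];T=ctrl.camera("top")[:,:,::-1]
crops([S,T],[(140,110,260),(190,120,220)],"pics/c7.png",w=400,cols=2)
E
```

```text
t 31.95 pos [0.447 0.021 0.245] yaw -1.3862291072043669 z [ 0.0008  0.     -1.    ] q [ 0.047   0.1738 -0.2379  1.1582 -0.      1.642 ] F [0.6244 0.1528 0.2456] open 0.08548066250462695 0.0
```

View pics/c7.png

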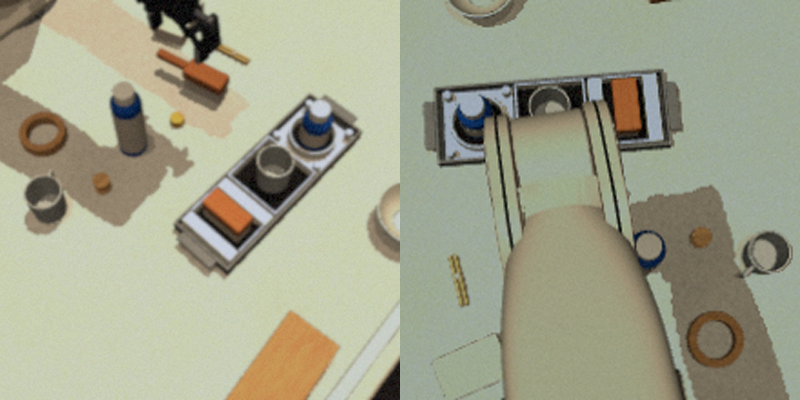

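All three items stand in their inserts: bottle (315,125), cup (273,168) and brush (230,212). The look-alikes are untouched and the gripper is clear.

```bash
python3 -c "
from plant import ctrl
print(ctrl.job_done())"
```

```text
the job is handed in; nothing more can be done
None
```

The job is handed in at about 32 s: the short bottle is in the round well, the plain brush in the slot and the plain cup in the square tub, and the look-alikes were left alone.

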